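Index the mitre saw to 45 degrees and hold its blade guard open

TASK

I want to check the blade of the little came saw at its left-hand 45 degree stop. Lift the sprung black index knob, swing the saw's table to the left (as seen from the robot) past the half-way notch to the 45 degree notch, and let the pin drop fully home. Then, without touching the blade or disturbing the things around the saw, take the red tab, raise the spring-loaded guard to 60 degrees from shut and finish still holding it there: it snaps shut when let go.

Things in the scene. Friction and masses are not known exactly. Their poses are not given: they have to be found in the camera images.
- saw: small grey bench mitre saw, fixed down. Origin on the worktop under the vertical pivot of its round table; x to its back, y to its left, z up. Slab from x = -70 to +95 mm, 215 wide, 28 high; quarter-round apron in front, radius 166. Fence behind the pivot, top at z = 70. Motor right of the blade, to 104 mm; highest point z = 241, the black loop handle over the motor, behind the pivot.
- left_stop (a point): middle of the left-hand 45 degree notch, at the top of the aluminium index rim (24 mm above the worktop), 150 mm from the pivot at 45 degrees to the left of the saw's front (-x). The rim is 26 mm wide and has five notches, 11 mm wide and 10 deep, at 0 and at 22.5 and 45 degrees to either side. Fixed; the knob stands straight above it when the table is at +0.785.
- mitre_table (a joint): angle of the round table; index arm, knob, blade, motor and guard all turn with it about the saw's pivot: 0 = square (starts here, locked by the pin), +0.785 = left-hand 45 degree notch (the knob swings to the saw's +y, left as seen from the robot), -0.785 = the right-hand one; range -0.84 to 0.84, 0.25 N m of drag. Pin in a notch: about 0.01 rad of play.
- index_knob (a joint): how far the sprung index knob is lifted (m): 0 = down, pin home in a notch; about 0.009 = pin riding on the rim between notches; clear of the rim above 0.0095; stop at 0.016. Its spring pushes down with 4 N at the bottom, 8 N at the top; the 8 mm pin has a round end and slips in when let go within 3 mm of a notch's middle.
- knob_grip (a point): middle of the black upright knob on the front end of the index arm: 28 mm across, 28 mm high (16 mm below this point to 12 above), 150 mm in front of the pivot, 68 mm above the worktop when down. Below it a steel boss 25 mm across (top 18 mm below this point) on the flat arm, 32 mm wide, top 28 mm below this point. Free space above.
- blade_guard (a joint): opening angle of the guard: 0 = shut (starts here), grows as the tab rises, stop at 1.4; 60 degrees = 1.047. A spring (0.2 N m shut, 0.41 N m at 60 degrees) and its weight (120 g) always pull it shut: 2 to 4 N at the tab.
- guard_tab: red lifting tab on the front of the guard; origin at the middle of its grip, a round bar 18 mm thick, 24 mm long between flat ends, lying across the blade's plane, parallel to the hinge axis. Neck 16 x 5 mm, 36 mm long, back to the guard. Shut: 71 mm in front of the pivot, 147 mm above the worktop, 146 mm from the hinge. y axis along the bar, x axis to the back of the saw.
- guard_hinge (a point): point on the guard's hinge axis, in the middle of the guard, 65 mm behind the pivot and 200 mm above the worktop. The axis is level and square to the blade's plane (saw's y at table angle 0, turned with the table). The tab starts 136 mm in front of and 53 mm below it and moves on an arc about it, up and then back.
- blade: toothed steel saw blade, 90 mm across, 2 mm thick, inside the clear guard cheeks (39 mm apart over the outside); origin at its centre, 20 mm behind the pivot and 160 mm up. Not to be touched.
- tape_measure: yellow and black tape measure, 36 x 77 x 62 mm, loose in front of the saw, to be left alone; origin under its middle
- solder_spool: blue spool of solder, 55 x 66 x 42 mm, loose to the left of the saw, to be left alone; origin under its middle
- pin_jar: small jar with a dark lid and a green wrapper, 44 mm across, 105 mm high, loose at the right-hand edge of the worktop, to be left alone; origin under its middle

How it is judged:
By the outcome, as a careful person would: the job done as asked, in the order asked, and still so for the second after the job is handed in, while the arm keeps its last pose, push and grip.
It also fails if it takes over 51 s, if anything falls off the work surface, if the arm or the gripper's body presses on something with over 40 N, if the wrist force passes 120 N, or if a joint passes its speed limit or range.

ROBOT

A 6-joint arm with a two-finger parallel gripper is mounted at the origin on a cart in front of the work surface, level with it; the furniture and walls round the work are solid. World frame = base frame: x ahead of the robot, y to its left, z up, the work surface at z = 0. Lengths are in mm, angles in rad, forces in N, time in s.
With the tool pointing down it reaches from about 275 to 1000 mm from the base axis. Payload 8.4 kg.
Tool frame: the origin (TCP) lies midway between the tips of the shut fingers; the grasp point (between the pads) lies 19 mm behind it; y points along the fingers, z is the direction in which the jaws open and shut, and the axes are right-handed (so a half turn about y gives the same grasp; the last joint's range is limited). The gripper opens to 85 mm and grips with 20 to 120 N. Pads are 22 mm wide; open, the fingers measure 114 mm over their backs; the gripper's body (76 mm by 85 mm) begins 54 mm behind the grasp point. The pads swing forward as they close: fully open they stand 13 mm farther back than shut.
Start: joints at [1.327, 0.353, 1.633, -0, 1.155, -0.002], TCP at [149.655, 606.821, 231.281] pointing down, gripper open.
Joint ranges: [-2.63, 2.63], [-0.92, 2.1], [0.06, 2.66], [-1.3, 4.44], [0, 2.69], [-3.02, 3.02]. Speed limits (rad/s): [2.22, 2.22, 2.79, 3.14, 3.14, 3.14].

INTERFACE

Orientations are given as [roll, pitch, yaw] about the fixed x, y, z axes, in that order (R = Rz(yaw) Ry(pitch) Rx(roll)).
In Python, from rig import r gives the robot as it stands. The module is installed in compiled form; this text tells all that it offers.
- The arm moves only by the tool apply_moves, never from a script. Its argument "plan" is text: rows parted by semicolons, each of 7 numbers parted by spaces: the shift along the tool's x, y, z in cm, then the turn, a rotation vector about the tool's x, y, z in degrees, then the closure, from 0 (fully open) to 1 (shut). A call has 1 to 20 rows; each row shifts and turns the pose as measured when the row begins, along the tool's axes as they then stand; what a row does not reach is not made up. A row lasts 1/10 s, in which the tool goes at most 50 mm and 8.59 degrees, less where a joint would pass 70% of its speed; a pose out of reach is approached as far as the arm can. A call is refused whole if a number of a shift passes 5 or a number of a turn 8.59, either way. A call with a gripper value outside its range is refused whole. The fingers move at their own pace and stop on an object; "squeeze" is the grip in N (left out, the last holds). Time passes only in rows, so rows that do not move let the fingers close. It gives the time, the measured TCP pose, the force and the opening at its end, in the units of the state.
- r.sense(): the state, without advancing time (a new reading comes with each control period).
- r.grab_frame(name): name is "side" or "top"; returns the picture (384x512x3 uint8, blue, green, red); there is no depth.
- r.get_calibration(name): a dict with "vertical_fov" (degrees; the focal length in pixels is half the picture's height over the tangent of half this angle, whatever the lens; pixels are square), "cx", "cy" (the principal point, pixels), "R" (3x3) and "t" (3): a world point X has camera coordinates R X + t. Camera axes: x right, y down, z forward; pixel columns grow to the right and rows downward; lengths in mm; the calibration is good to about 2 mm. A picture is of the moment at which its call begins. get_calibration takes no time and is no camera call.
- r.sign_off(): hands the job in, once; it reports no verdict.
The state is a dict: "clock": time; "qpos": joint angles; "qvel": joint speeds; "joint_efforts": joint torques, N m; "eef_pos": TCP position; "tcp_rot": TCP orientation; "contact_force": force on the tool from outside, world axes, zero at the start; "wrist_torque": the same for the moment, N m; "opening": opening from 0.0 (shut) to 1.0 (fully open).
Only numpy, scipy, OpenCV 4.12 (cv2) and the standard library are available. Lean on these libraries where they do the work, as an engineer would, in place of code of your own. Each camera call takes 0.05 s, during which the arm holds its last target. There are 200 camera calls.

## Working session

There is one attempt and no reset: what is moved stays moved. The work goes in short steps, Python scripts to look and compute and a tool call to move; the robot and the scene stay as the last step left them, time stands still between calls to the robot, and variables do not carry over. Pictures are saved under pics/ and viewed, about 8 in all and at most 12, crops included, and the job is handed in when it is done.

Besides the shell and the picture viewer there is one more tool, called as a command line: name --argument value ..., lists and objects as JSON in quotes. apply_moves: Moves the arm, as the interface text tells. Its arguments: {"type":"object","properties":{"plan":{"type":"string"},"squeeze":{"type":"number"}},"required":["plan"]}

```bash
mkdir -p pics
python3 - <<'E'
from rig import r
import cv2,numpy as np
for n in("side","top"):
    im=r.grab_frame(n); cv2.imwrite(f"pics/{n}0.png",im)
    c=r.get_calibration(n); print(n,{k:np.round(v,4).tolist() for k,v in c.items()})
s=r.sense(); print({k:np.round(v,3).tolist() for k,v in s.items()})
E
```

```text
side {'vertical_fov': 49.281, 'cx': 257.7108, 'cy': 194.9401, 'R': [[-0.9797, 0.2005, 0.0029], [0.1725, 0.8502, -0.4974], [-0.1023, -0.4868, -0.8675]], 't': [598.332, 44.1121, 1334.3853]}
top {'vertical_fov': 46.9924, 'cx': 256.1077, 'cy': 189.25, 'R': [[0.0019, -0.9999, 0.0107], [-0.983, -0.0038, -0.1837], [0.1837, -0.0101, -0.9829]], 't': [-83.5949, 621.682, 1064.5801]}
{'clock': 0.1, 'qpos': [1.327, 0.354, 1.634, -0.0, 1.155, -0.002], 'qvel': [-0.0, -0.002, -0.002, -0.001, -0.001, -0.001], 'joint_efforts': [0.002, -60.636, -34.282, 0.0, 0.004, -0.0], 'eef_pos': [149.537, 606.394, 230.616], 'tcp_rot': [-1.572, -0.0, -0.242], 'contact_force': [-0.06, 0.056, 0.317], 'wrist_torque': [-0.036, -0.015, 0.037], 'opening': 1.001}
```

View pics/side0.png

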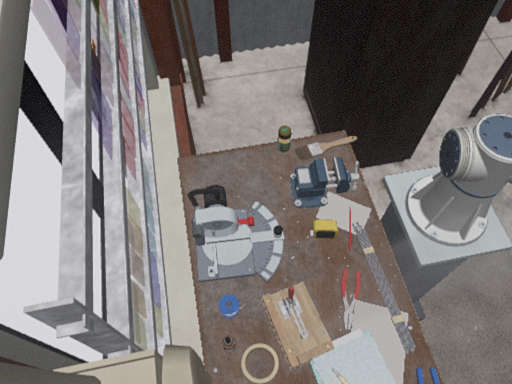

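View pics/top0.png

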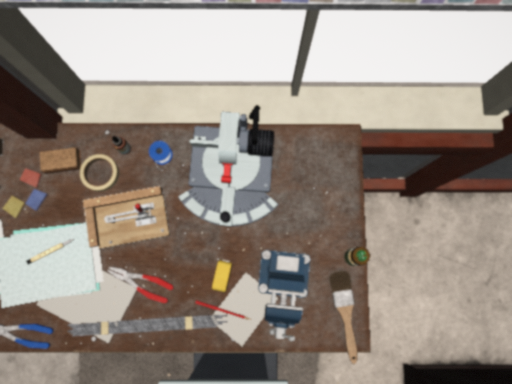

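The side view shows the knob at about (278,231) and the red tab at about (246,221). In the top view the knob is at about (225,217) and the tab at about (227,172). The saw is close to square to the robot. Next I'll triangulate these points.

```bash
cat > h.py <<'E'
import cv2,numpy as np
from rig import r
C={n:r.get_calibration(n) for n in("side","top")}
def P(n):
    c=C[n];f=192/np.tan(np.radians(c["vertical_fov"]/2))
    K=np.array([[f,0,c["cx"]],[0,f,c["cy"]],[0,0,1]]);return K@np.c_[np.array(c["R"]),np.array(c["t"])]
def tri(a,b):
    X=cv2.triangulatePoints(P("side"),P("top"),np.float64(a).reshape(2,1),np.float64(b).reshape(2,1));return (X[:3]/X[3]).ravel()
def proj(n,X):
    p=P(n)@np.r_[X,1];return p[:2]/p[2]
def onz(n,uv,z):
    M=P(n);A=np.c_[M[:,0],M[:,1],M[:,2]*z+M[:,3]];x=np.linalg.solve(A,np.r_[uv,1]);return np.r_[x[:2]/x[2],z]
def blobs(im,m,box):
    u0,v0,u1,v1=box;mm=np.zeros_like(m);mm[v0:v1,u0:u1]=m[v0:v1,u0:u1]
    n,l,st,ce=cv2.connectedComponentsWithStats(mm.astype(np.uint8));return [(st[i].tolist(),ce[i].round(1).tolist()) for i in range(1,n) if st[i,4]>8]
def red(im):
    b,g,rr=[im[...,i].astype(int) for i in range(3)];return (rr>g+60)&(rr>b+60)
def dark(im,t=60): return im.max(2)<t
E
python3 - <<'E'
from h import *
S=cv2.imread("pics/side0.png");T=cv2.imread("pics/top0.png")
print(blobs(S,red(S),(225,205,265,240)),blobs(T,red(T),(210,150,240,190)))
print(blobs(S,dark(S),(265,218,292,245)),blobs(T,dark(T),(213,206,238,228)))
a=cv2.resize(S[175:285,180:300],None,fx=3.3,fy=4,interpolation=cv2.INTER_CUBIC)
b=cv2.resize(T[100:230,175:285],None,fx=3.6,fy=3.4,interpolation=cv2.INTER_CUBIC)
a=cv2.resize(S[175:285,180:300],None,fx=3.3,fy=3.3,interpolation=cv2.INTER_CUBIC)
b=cv2.resize(T[100:230,175:285],None,fx=3.3,fy=3.3,interpolation=cv2.INTER_CUBIC)
o=np.zeros((430,760,3),np.uint8);o[:a.shape[0],:a.shape[1]]=a;o[:b.shape[0],397:397+363]=b[:,:363];cv2.imwrite("pics/z1.png",o)
E
```

```text
[([238, 216, 16, 9, 95], [246.2, 220.8])] [([221, 163, 11, 20, 151], [226.3, 172.9])]
[([275, 226, 7, 9, 53], [277.9, 229.8])] [([221, 213, 8, 8, 53], [224.8, 216.5])]
```

View pics/z1.png

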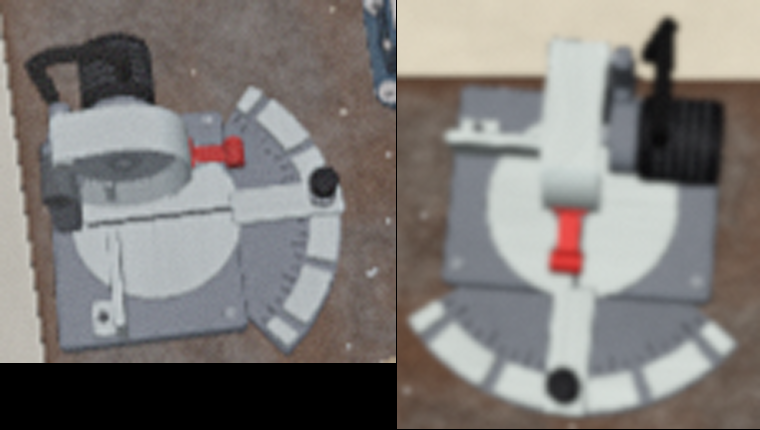

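The crops show the bar of the tab at about (251.2,220.8) in the side view and (226.2,179.4) in the top view. The knob is clear in both, and four rim notches are visible.

Run:
```python
from h import *
k=tri((277.7,230),(225.1,216.6)); t=tri((251.2,220.8),(226.2,179.4));print("knob",k,"tab",t)
c=lambda u,v:((u-397)/3.3+175,v/3.3+100)
N=[onz("top",c(*p),24) for p in((427,319),(492,373),(641,382),(708,335))]
print(np.round(N,1))
# fit pivot+yaw
from scipy.optimize import least_squares
an=np.radians([45,22.5,-22.5,-45])
def f(q):
    return np.r_[[ (q[:2]+150*np.array([-np.cos(a+q[2]),np.sin(a-0*q[2]) if 0 else -np.sin(-a+0)*1])-n[:2])*0 for a,n in zip(an,N)]].ravel()
def pt(q,a,rad): 
    d=np.array([-np.cos(a),np.sin(a)]);c,s=np.cos(q[2]),np.sin(q[2]);return q[:2]+rad*np.array([c*d[0]-s*d[1],s*d[0]+c*d[1]])
g=lambda q:np.r_[np.ravel([pt(q,a,150)-n[:2] for a,n in zip(an,N)]),pt(q,0,150)-k[:2],pt(q,0,71)-t[:2]]
s=least_squares(g,[600,20,0]);print(s.x,s.fun.round(1))
for a in (0,22.5,45):print(a,pt(s.x,np.radians(a),150))
w=s.x;print("tab",pt(w,0,71))
# slab corner check
for p in((463,88),(443,285),(711,300)):print(onz("top",c(*p),28))
```

```text
knob [550.59976515  -4.4885451   66.16783311] tab [627.99629286 -10.38328453 146.63558084]
[[ 607.9  105.6   24. ]
 [ 565.1   53.3   24. ]
 [ 558.3  -63.7   24. ]
 [ 595.9 -116.5   24. ]]
[ 7.02496168e+02 -1.26046381e+01 -5.55552295e-02] [-5.4 -6.4  2.2 -0.9  2.6  1.5 -5.2  3.9  2.1  0.2  3.6  1.7]
0 [552.72758678  -4.27563965]
22.5 [567.31541088  52.40430764]
45 [602.48327978  99.18723225]
tab [631.60570598  -8.66224551]
[797.39628772  81.85441829  28.        ]
[634.5177887   93.21004866  28.        ]
[ 623.27051205 -118.78581611   28.        ]
```

apply_moves --plan "3 0 -2.8 0 0 0 0;3 0 -2.8 0 0 0 0;3 0 -2.8 0 0 0 0;3 0 -2.8 0 0 0 0;3 0 -2.8 0 0 0 0;3 0 -2.8 0 0 0 0;3 0 -2.8 0 0 0 0;3 0 -2.8 0 0 0 0;3 0 -2.8 0 0 0 0;3 0 -2.8 0 0 0 0;3 0 -2.8 0 0 0 0;3 0 -2.8 0 0 0 0;3 0 -2.8 0 0 0 0;3 0 -2.8 0 0 0 0;3 0 -2.8 0 0 0 0;3 0 -2.8 0 0 0 0;2 0 -1.5 0 -5 0 0;0 0 0 0 -5 0 0;0 0 0 0 0 0 0"

```text
clock: 2.0
eef_pos: [535.6, 12.4, 226.6]
tcp_rot: [-1.575, 0.003, -0.06]
contact_force: [-0.0, -0.5, -0.5]
opening: 1.0
```

```bash
cat >> h.py <<'E'
from scipy.spatial.transform import Rotation as Ro
def st():
    s=r.sense();print({k:np.round(s[k],3).tolist() for k in("clock","qpos","eef_pos","tcp_rot","contact_force","opening")});return s
def to(X,s=None):
    "tool-frame shift (cm) to bring TCP to X"
    s=s or r.sense();print("shift cm",np.round(Ro.from_euler("xyz",s["tcp_rot"]).inv().apply(np.array(X)-s["eef_pos"])/10,2))
E
python3 - <<'E'
from h import *
st();to((550.5,-4.6,110))
E
```

```text
{'clock': 2.0, 'qpos': [0.023, 0.221, 1.827, -0.004, 1.097, -1.486], 'eef_pos': [535.59, 12.36, 226.591], 'tcp_rot': [-1.575, 0.003, -0.06], 'contact_force': [-0.05, -0.495, -0.516], 'opening': 1.0}
shift cm [ 1.63 11.66 -1.56]
```

apply_moves --plan "0.8 2 -0.8 0 0 0 0;0.8 3 -0.8 0 0 0 0;0 3 0 0 0 0 0;0 3 0 0 0 0 0;0 0.6 0 0 0 0 0.3;0 0 0 0 0 0 0.3"

```text
clock: 2.6
eef_pos: [550.4, -3.5, 108.1]
tcp_rot: [-1.574, 0.002, -0.072]
contact_force: [0.9, 0.2, 0.3]
opening: 0.706
```

Run:
```python
from h import *
s=st();to((550.5,-4.6,48),s)
S=r.grab_frame("side");T=r.grab_frame("top")
a=cv2.resize(S[175:285,180:330],None,fx=2.6,fy=2.6,interpolation=cv2.INTER_CUBIC)
b=cv2.resize(T[110:250,165:305],None,fx=2.6,fy=2.6,interpolation=cv2.INTER_CUBIC)
o=np.zeros((364,760,3),np.uint8);o[:a.shape[0],:390]=a;o[:,396:]=b;cv2.imwrite("pics/z2.png",o)
```

```text
{'clock': 2.6, 'qpos': [-0.007, 0.391, 1.896, -0.005, 0.857, -1.503], 'eef_pos': [550.421, -3.505, 108.091], 'tcp_rot': [-1.574, 0.002, -0.072], 'contact_force': [0.899, 0.217, 0.298], 'opening': 0.706}
shift cm [ 0.03  6.01 -0.09]
```

View pics/z2.png

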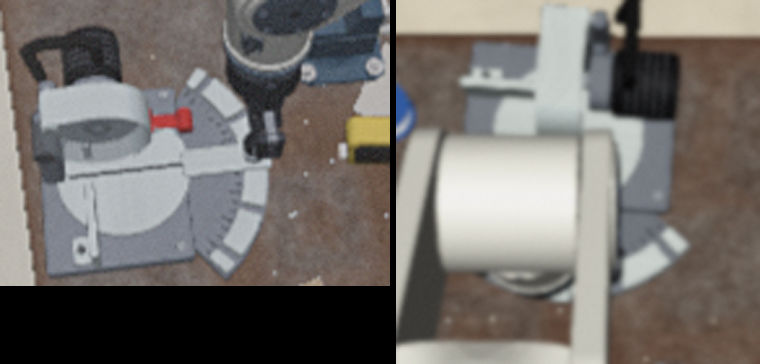

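The fingers stand over the knob at about (265,140) in the side crop, and the gripper is clear of the tab and the tape. The arm blocks the top view. Next I'll go down and close.

apply_moves --plan "0 2 -0.1 0 0 0 0.3;0 2 0 0 0 0 0.3;0 1.5 0 0 0 0 0.3;0 0.4 0 0 0 0 0.3;0 0 0 0 0 0 0.3"

```text
clock: 3.2
eef_pos: [557.7, -4.0, 57.5]
tcp_rot: [-1.573, -0.015, -0.073]
contact_force: [-0.2, -0.6, 1.0]
opening: 0.701
```

apply_moves --plan "0 0 0 0 0 0 1;0 0 0 0 0 0 1;0 0 0 0 0 0 1;0 0 0 0 0 0 1;0 0 0 0 0 0 1;0 0 0 0 0 0 1" --squeeze 40

```text
clock: 3.8
eef_pos: [559.3, -3.9, 60.6]
tcp_rot: [-1.573, -0.019, -0.073]
contact_force: [1.4, 0.3, -5.3]
opening: 0.303
```

Run:
```python
from h import *
s=st();print(s["joint_efforts"],s["qvel"]);to((550.5,-4.6,48),s)
S=r.grab_frame("side")
cv2.imwrite("pics/z3.png",cv2.resize(S[110:280,200:420],None,fx=3,fy=3,interpolation=cv2.INTER_CUBIC))
st()
```

```text
{'clock': 3.8, 'qpos': [-0.008, 0.465, 1.916, -0.005, 0.742, -1.502], 'eef_pos': [559.323, -3.89, 60.608], 'tcp_rot': [-1.573, -0.019, -0.073], 'contact_force': [1.389, 0.253, -5.291], 'opening': 0.303}
[ 4.11406055e-02 -6.06054854e+01 -2.46711677e+01 -5.71047084e-02
  2.40031192e-01 -3.27273540e-02] [-0.00013698  0.00033328  0.00123296  0.00019393 -0.00193427  0.00126764]
shift cm [-0.9   1.24 -0.13]
{'clock': 3.85, 'qpos': [-0.008, 0.465, 1.916, -0.005, 0.742, -1.502], 'eef_pos': [559.34, -3.889, 60.602], 'tcp_rot': [-1.573, -0.019, -0.073], 'contact_force': [1.214, 0.111, -6.327], 'opening': 0.303}
```

View pics/z3.png

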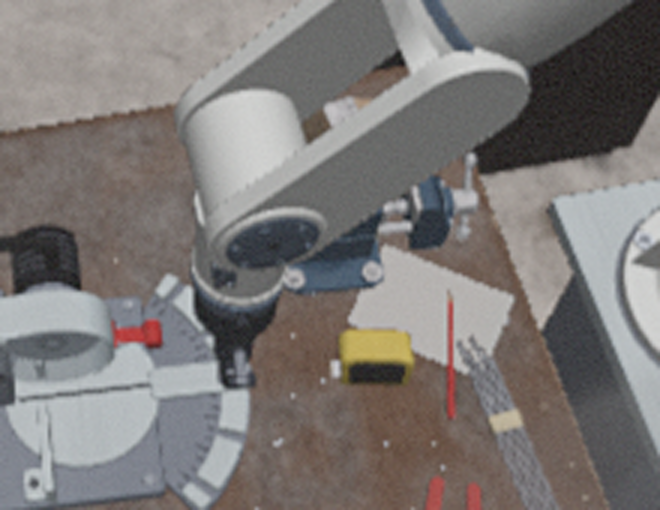

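The fingers are on the knob, but high on it and about 9 mm too far back, because the rows drifted. I'll reopen and re-seat them.

apply_moves --plan "0 0 0 0 0 0 0.3;0 0 0 0 0 0 0.3;0 0 0 0 0 0 0.3;-0.4 0.3 0 0 0 0 0.3;-0.4 0.4 0 0 0 0 0.3;0 0.4 0 0 0 0 0.3"

```text
clock: 4.45
eef_pos: [551.8, -3.3, 49.9]
tcp_rot: [-1.573, -0.021, -0.073]
contact_force: [-0.5, 0.4, 1.0]
opening: 0.702
```

Run:
```python
from h import *
s=st();to((550.5,-4.6,48),s)
```

```text
{'clock': 4.45, 'qpos': [-0.007, 0.473, 1.939, -0.005, 0.71, -1.5], 'eef_pos': [551.829, -3.304, 49.92], 'tcp_rot': [-1.573, -0.021, -0.073], 'contact_force': [-0.515, 0.443, 1.011], 'opening': 0.702}
shift cm [-0.13  0.19 -0.14]
```

apply_moves --plan "-0.1 0.1 -0.1 0 0 1.2 0.3;0 0 0 0 0 0 1;0 0 0 0 0 0 1;0 0 0 0 0 0 1;0 0 0 0 0 0 1;0 0 0 0 0 0 1" --squeeze 50

```text
clock: 5.05
eef_pos: [550.1, -4.3, 48.1]
tcp_rot: [-1.573, 0.004, -0.073]
contact_force: [-0.3, 1.4, -0.5]
opening: 0.304
```

apply_moves --plan "0 -0.5 0 0 0 0 1;0 -0.5 0 0 0 0 1;0 -0.3 0 0 0 0 1;0 0 0 0 0 0 1"

```text
clock: 5.45
eef_pos: [550.1, -4.3, 61.2]
tcp_rot: [-1.573, 0.004, -0.073]
contact_force: [2.4, 0.5, -8.4]
opening: 0.308
```

apply_moves --plan "0 0 0.78 0 3 0 1;0 0 0.78 0 3 0 1;0 0 0.78 0 3 0 1;0 0 0.78 0 3 0 1;0 0 0.78 0 3 0 1;0 0 0 0 0 0 1"

```text
clock: 6.05
eef_pos: [557.9, 34.1, 60.5]
tcp_rot: [-1.575, 0.001, -0.342]
contact_force: [3.3, 1.9, -8.0]
opening: 0.308
```

```bash
cat >> h.py <<'E'
PV=np.array([700,-13.8]);YAW=-.058
def knob(a,z=61):
    b=np.pi+YAW-a;return np.r_[PV+150*np.array([np.cos(b),np.sin(b)]),z]
def ang(s):
    d=np.array(s["eef_pos"][:2])-PV;print("angle",np.degrees((np.pi+YAW-np.arctan2(d[1],d[0]))).round(2),"rad",np.hypot(*d).round(1),"toolyaw rel",np.degrees(s["tcp_rot"][2]-YAW).round(2))
E
python3 - <<'E'
from h import *
s=st();ang(s);print(knob(np.pi/4))
E
```

```text
{'clock': 6.05, 'qpos': [0.061, 0.473, 1.902, -0.005, 0.769, -1.164], 'eef_pos': [557.936, 34.143, 60.516], 'tcp_rot': [-1.575, 0.001, -0.342], 'contact_force': [3.286, 1.898, -8.028], 'opening': 0.308}
angle 15.33 rad 149.9 toolyaw rel -16.29
[600.26071631  98.23604459  61.        ]
```

Following the arc well. Continuing to about 43°.

apply_moves --plan "0 0 0.78 0 3 0 1;0 -0.05 0.78 0 3 0 1;0 0 0.78 0 3 0 1;0 -0.05 0.78 0 3 0 1;0 0 0.78 0 3 0 1;0 0 0 0 0 0 1"

```text
clock: 6.65
eef_pos: [574.6, 68.2, 60.4]
tcp_rot: [-1.577, -0.001, -0.6]
contact_force: [1.8, 3.2, -7.4]
opening: 0.306
```

Run:
```python
from h import *
s=st();ang(s)
```

```text
{'clock': 6.65, 'qpos': [0.119, 0.497, 1.858, -0.008, 0.79, -0.847], 'eef_pos': [574.58, 68.154, 60.373], 'tcp_rot': [-1.577, -0.001, -0.6], 'contact_force': [1.756, 3.218, -7.439], 'opening': 0.306}
angle 29.84 rad 149.8 toolyaw rel -31.07
```

apply_moves --plan "0 0 0.78 0 3 0 1;0 -0.05 0.78 0 3 0 1;0 0 0.78 0 3 0 1;0 -0.05 0.78 0 3 0 1;0 0 0.65 0 2.2 0 1;0 0 0 0 0 0 1"

```text
clock: 7.25
eef_pos: [597.0, 95.0, 59.8]
tcp_rot: [-1.579, -0.002, -0.838]
contact_force: [2.6, 3.4, -8.1]
opening: 0.306
```

```bash
cat >> h.py <<'E'
def chord(s): print("chord angle",np.degrees(2*np.arcsin(np.hypot(*(np.array(s["eef_pos"][:2])-[550.1,-4.3]))/300)).round(2))
E
python3 - <<'E'
from h import *
s=st();ang(s);chord(s)
T=r.grab_frame("top");S=r.grab_frame("side")
a=cv2.resize(S[165:285,180:330],None,fx=2.6,fy=2.6,interpolation=cv2.INTER_CUBIC)
b=cv2.resize(T[110:250,165:305],None,fx=2.6,fy=2.6,interpolation=cv2.INTER_CUBIC)
o=np.zeros((364,760,3),np.uint8);o[:a.shape[0],:390]=a;o[:,396:]=b;cv2.imwrite("pics/z4.png",o)
E
```

```text
{'clock': 7.25, 'qpos': [0.159, 0.53, 1.797, -0.009, 0.821, -0.568], 'eef_pos': [597.019, 94.981, 59.808], 'tcp_rot': [-1.579, -0.002, -0.838], 'contact_force': [2.617, 3.361, -8.124], 'opening': 0.306}
angle 43.25 rad 149.8 toolyaw rel -44.66
chord angle 42.94
```

View pics/z4.png

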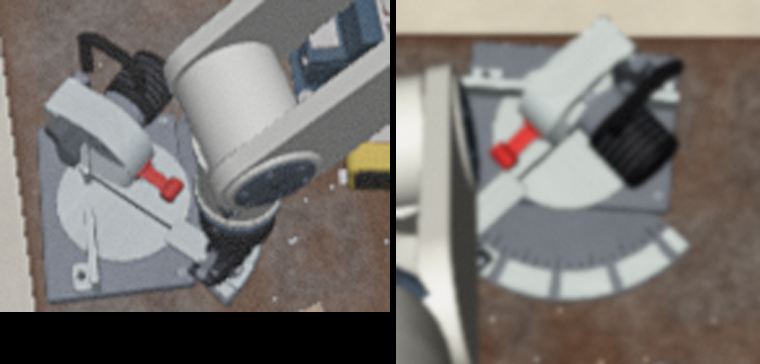

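The table has swung and stands about 2° short of the notch. The tab is at about (502,155) in the top crop and is clear of the arm.

apply_moves --plan "0 0 0.3 0 1 0 1;0 0 0.25 0 0.5 0 1;0 0 0 0 0 0 1"

```text
clock: 7.65
eef_pos: [599.8, 97.6, 59.6]
tcp_rot: [-1.581, -0.001, -0.862]
contact_force: [1.9, 4.2, -7.2]
opening: 0.306
```

Run:
```python
from h import *
s=st();ang(s);chord(s)
```

```text
{'clock': 7.65, 'qpos': [0.162, 0.535, 1.788, -0.009, 0.826, -0.54], 'eef_pos': [599.807, 97.555, 59.55], 'tcp_rot': [-1.581, -0.001, -0.862], 'contact_force': [1.933, 4.224, -7.209], 'opening': 0.306}
angle 44.7 rad 149.8 toolyaw rel -46.08
chord angle 44.39
```

apply_moves --plan "0 0 0.13 0 0 0 1;0 0.2 0 0 0 0 1;0 0.3 0 0 0 0 1;0 0.3 0 0 0 0 1;0 0 0 0 0 0 1"

```text
clock: 8.15
eef_pos: [601.0, 98.6, 51.2]
tcp_rot: [-1.58, -0.001, -0.863]
contact_force: [1.7, 3.0, -7.5]
opening: 0.307
```

Run:
```python
from h import *
s=st();ang(s);chord(s)
```

```text
{'clock': 8.15, 'qpos': [0.163, 0.548, 1.789, -0.008, 0.812, -0.539], 'eef_pos': [600.965, 98.578, 51.202], 'tcp_rot': [-1.58, -0.001, -0.863], 'contact_force': [1.736, 3.005, -7.498], 'opening': 0.307}
angle 45.29 rad 149.8 toolyaw rel -46.1
chord angle 44.98
```

apply_moves --plan "0 0.2 0 0 0 0 1;0 0 0 0 0 0 0.5;0 0 0 0 0 0 0.5;0 0 0 0 0 0 0.5;0 0 0 0 0 0 0.5;0 0 0 0 0 0 0.5"

```text
clock: 8.75
eef_pos: [601.4, 97.4, 50.6]
tcp_rot: [-1.581, -0.003, -0.863]
contact_force: [0.2, 0.6, 0.4]
opening: 0.503
```

Run:
```python
from h import *
s=st();ang(s);chord(s)
```

```text
{'clock': 8.75, 'qpos': [0.162, 0.549, 1.789, -0.01, 0.81, -0.538], 'eef_pos': [601.382, 97.391, 50.646], 'tcp_rot': [-1.581, -0.003, -0.863], 'contact_force': [0.177, 0.642, 0.364], 'opening': 0.503}
angle 45.11 rad 148.6 toolyaw rel -46.15
chord angle 44.62
```

apply_moves --plan "0 0 0.5 0 0 0 0.62;0 0 0.3 0 0 0 0.62;0 0 0.2 0 0 0 0.62"

```text
clock: 9.05
eef_pos: [606.6, 102.3, 50.5]
tcp_rot: [-1.588, -0.001, -0.863]
contact_force: [-7.8, -10.8, 9.6]
opening: 0.379
```

apply_moves --plan "0 0 -0.5 0 0 0 0.62;0 0 -0.5 0 0 0 0.62;0 0 -0.3 0 0 0 0.62"

```text
clock: 9.35
eef_pos: [598.9, 95.5, 51.1]
tcp_rot: [-1.582, -0.002, -0.863]
contact_force: [7.5, 12.2, -7.0]
opening: 0.378
```

Pushing with about 14 N either way was resisted, against 1.7 N of drag, so the pin is locked in the notch. I'll retreat upwards and check it visually.

apply_moves --plan "0 0 0.3 0 0 0 0.2;0 0 0 0 0 0 0.2;0 0 0 0 0 0 0.2;0 -2 0 0 0 0 0.2;0 -4 0 0 0 0 0.2;-0.5 -4 0 0 0 0 0.2;-1 -4 0 0 0 0 0.2;-1 -4 0 0 0 0 0.2;0 -3 0 0 0 0 0.2;-4 0 0 0 0 0 0.2;-4 0 0 0 0 0 0.2;-4 0 0 0 0 0 0.2;0 0 0 0 0 0 0.2"

```text
clock: 10.65
eef_pos: [504.9, 211.0, 269.5]
tcp_rot: [-1.583, -0.001, -0.867]
contact_force: [0.3, -0.1, 0.6]
opening: 0.795
```

Run:
```python
from h import *
s=st()
T=r.grab_frame("top");S=r.grab_frame("side");cv2.imwrite("pics/s5.png",S);cv2.imwrite("pics/t5.png",T)
print(blobs(S,red(S),(205,190,270,260)),blobs(T,red(T),(190,140,240,200)))
a=cv2.resize(S[175:285,180:330],None,fx=2.6,fy=2.6,interpolation=cv2.INTER_CUBIC)
b=cv2.resize(T[110:250,165:305],None,fx=2.6,fy=2.6,interpolation=cv2.INTER_CUBIC)
o=np.zeros((364,760,3),np.uint8);o[:a.shape[0],:390]=a;o[:,396:]=b;cv2.imwrite("pics/z5.png",o)
```

```text
{'clock': 10.65, 'qpos': [0.396, 0.202, 1.75, -0.005, 1.201, -0.305], 'eef_pos': [504.889, 211.011, 269.542], 'tcp_rot': [-1.583, -0.001, -0.867], 'contact_force': [0.265, -0.142, 0.557], 'opening': 0.795}
[([232, 227, 18, 16, 103], [241.1, 235.1])] [([201, 157, 19, 17, 148], [209.4, 165.1])]
```

View pics/z5.png

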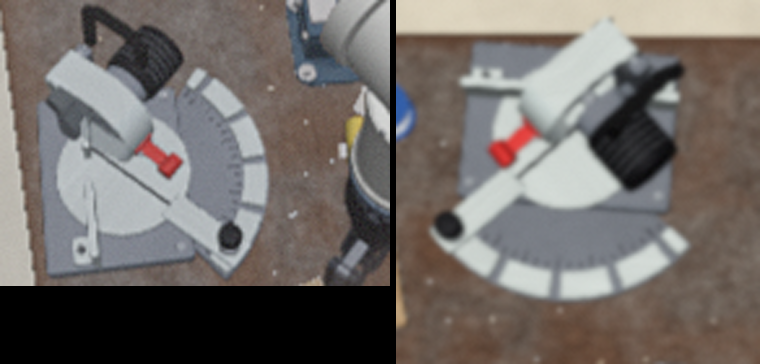

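Knob at about (268.5,265.8) in the side view and (184.6,196.2) in the top view, now at the left notch. Tab bar at about (245.8,238.5) and (205.8,168.5).

Run:
```python
from h import *
S=cv2.imread("pics/s5.png");T=cv2.imread("pics/t5.png")
kb=(blobs(S,dark(S),(255,255,282,277)),blobs(T,dark(T),(172,185,197,208)));print(kb)
k=tri(kb[0][0][1],kb[1][0][1]);k0=tri((277.9,229.8),(224.8,216.5))
print("knob",k,"before",k0,"pred",knob(np.pi/4))
d=k-k0;print("chord ang",np.degrees(2*np.arcsin(np.hypot(*d[:2])/300)))
t=tri((245.8,238.5),(205.8,168.5))
b=np.pi+YAW-np.pi/4;u=np.array([np.cos(b),np.sin(b)])
print("tab",t,"pred",PV+71*u,"front dir",u,"end",PV-65*u+114*u)
s=r.sense()
for z in(147+60,):to(np.r_[PV+71*u,z],s)
```

```text
([([265, 261, 8, 10, 53], [268.2, 265.7])], [([180, 192, 10, 9, 71], [184.6, 196.2])])
knob [601.39668216  97.67239348  67.98712045] before [550.40475505  -3.84765622  68.89302476] pred [600.26071631  98.23604459  61.        ]
chord ang 44.505026785825756
tab [653.16869465  38.31442876 147.19891115] pred [652.79007239  39.23039444] front dir [-0.66492856  0.74690696] end [667.41850066  22.79844123]
shift cm [22.34  6.32  0.2 ]
```

The knob is triangulated at z = 68.0, so the pin is home. Next comes the tab, with the jaws along the bar.

apply_moves --plan "4 0 0 0 -1.4 0 0.3;4 0 0 0 0 0 0.3;4 0 0 0 0 0 0.3;4 0 0.2 0 0 0 0.3;4 0 0 0 0 0 0.3;2 3 0 0 0 0 0.3;0 3 0 0 0 0 0.3;0 0 0 0 0 0 0.3"

```text
clock: 11.55
eef_pos: [664.6, 27.1, 207.5]
tcp_rot: [-1.583, -0.007, -0.848]
contact_force: [-1.3, 0.2, 0.4]
opening: 0.698
```

Run:
```python
from h import *
s=st();to((653,38.8,127),s)
```

```text
{'clock': 11.55, 'qpos': [0.046, 0.439, 1.559, -0.015, 1.149, -0.671], 'eef_pos': [664.589, 27.146, 207.472], 'tcp_rot': [-1.583, -0.007, -0.848], 'contact_force': [-1.33, 0.155, 0.382], 'opening': 0.698}
shift cm [-1.7   8.04  0.  ]
```

apply_moves --plan "-0.8 0 0 0.7 0 0.4 0.3;-0.8 1.5 0 0 0 0 0.3;-0.2 2 0 0 0 0 0.3;0 2 0 0 0 0 0.3;0 1 0 0 0 0 0.3;0 0.5 0 0 0 0 0.3;0 0 0 0 0 0 0.3"

```text
clock: 12.25
eef_pos: [654.9, 41.8, 144.7]
tcp_rot: [-1.561, -0.004, -0.848]
contact_force: [-0.1, -0.2, -0.1]
opening: 0.696
```

Run:
```python
from h import *
s=st();to((653,38.8,127),s)
```

```text
{'clock': 12.25, 'qpos': [0.06, 0.482, 1.643, 0.003, 1.006, -0.665], 'eef_pos': [654.936, 41.783, 144.724], 'tcp_rot': [-1.561, -0.004, -0.848], 'contact_force': [-0.147, -0.233, -0.111], 'opening': 0.696}
shift cm [ 0.09  1.77 -0.36]
```

apply_moves --plan "0 0.7 -0.3 -0.5 0 0 0.3;0.1 0.7 0 0 0 0 0.3;0 0.4 0 0 0 0 0.3;0 0 0 0 0 0 0.3"

```text
clock: 12.65
eef_pos: [654.8, 39.0, 128.1]
tcp_rot: [-1.567, -0.006, -0.848]
contact_force: [-0.4, 0.6, -0.3]
opening: 0.701
```

Run:
```python
from h import *
s=st();to((653,38.8,127),s)
S=r.grab_frame("side");T=r.grab_frame("top")
a=cv2.resize(S[195:275,190:290],None,fx=4,fy=4,interpolation=cv2.INTER_CUBIC)
b=cv2.resize(T[110:230,155:275],None,fx=3,fy=3,interpolation=cv2.INTER_CUBIC)
o=np.zeros((364,770,3),np.uint8);o[:a.shape[0],:400]=a;o[:360,406:766]=b;cv2.imwrite("pics/z6.png",o)
```

```text
{'clock': 12.65, 'qpos': [0.059, 0.502, 1.652, -0.003, 0.981, -0.662], 'eef_pos': [654.838, 39.037, 128.064], 'tcp_rot': [-1.567, -0.006, -0.848], 'contact_force': [-0.423, 0.57, -0.28], 'opening': 0.701}
shift cm [-0.1   0.11 -0.15]
```

View pics/z6.png

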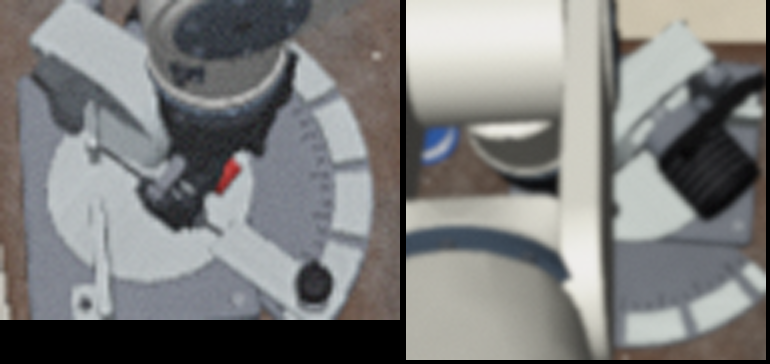

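The red bar end at about (228,175) in the side crop hasn't moved, and a finger stands on its left. The top view is blocked. I'll correct by 1 mm and close.

apply_moves --plan "-0.1 0.1 -0.15 0 0 0 0.3;0 0 0 0 0 0 1;0 0 0 0 0 0 1;0 0 0 0 0 0 1;0 0 0 0 0 0 1;0 0 0 0 0 0 1;0 0 0 0 0 0 1" --squeeze 50

```text
clock: 13.45
eef_pos: [653.8, 39.1, 128.2]
tcp_rot: [-1.565, -0.007, -0.848]
contact_force: [-0.7, 0.1, -0.1]
opening: 0.272
```

Run:
```python
from h import *
s=st();to((653,38.8,127),s)
```

```text
{'clock': 13.45, 'qpos': [0.059, 0.5, 1.656, -0.003, 0.977, -0.662], 'eef_pos': [653.82, 39.09, 128.212], 'tcp_rot': [-1.565, -0.007, -0.848], 'contact_force': [-0.673, 0.107, -0.116], 'opening': 0.272}
shift cm [-0.03  0.12 -0.08]
```

apply_moves --plan "-0.26 -0.72 0 0 0 0 1;-0.22 -0.73 0 0 0 0 1;-0.18 -0.74 0 0 0 0 1;-0.15 -0.75 0 0 0 0 1;-0.1 -0.76 0 0 0 0 1;-0.07 -0.76 0 0 0 0 1;0 0 0 0 0 0 1"

```text
clock: 14.15
eef_pos: [647.3, 46.5, 176.6]
tcp_rot: [-1.564, -0.009, -0.848]
contact_force: [3.3, -0.9, -5.3]
opening: 0.269
```

```bash
cat >> h.py <<'E'
U=np.array([-0.66493,0.74691])
def guard(s,z0=128.2):
    p=np.array(s["eef_pos"]);f=136+(p[:2]-[653.8,39.1])@U;h=-53+p[2]-z0;l=(p[:2]-[653.8,39.1])@np.array([U[1],-U[0]])
    print("f,h,side",f.round(1),h.round(1),l.round(1),"r",np.hypot(f,h).round(1),"open deg",(np.degrees(np.arctan2(h,f))+21.3).round(2))
E
python3 - <<'E'
from h import *
s=st();guard(s)
E
```

```text
{'clock': 14.15, 'qpos': [0.071, 0.437, 1.637, -0.004, 1.057, -0.649], 'eef_pos': [647.32, 46.482, 176.562], 'tcp_rot': [-1.564, -0.009, -0.848], 'contact_force': [3.285, -0.854, -5.309], 'opening': 0.269}
f,h,side 145.8 -4.6 0.1 r 145.9 open deg 19.48
```

apply_moves --plan "0 -0.82 0 0 0 0 1;0.04 -0.82 0 0 0 0 1;0.1 -0.82 0 0 0 0 1;0.14 -0.82 0 0 0 0 1;0.19 -0.81 0 0 0 0 1;0.23 -0.8 0 0 0 0 1;0 0 0 0 0 0 1"

```text
clock: 14.85
eef_pos: [651.5, 41.7, 225.8]
tcp_rot: [-1.564, -0.008, -0.848]
contact_force: [5.2, 0.1, -6.5]
opening: 0.272
```

Run:
```python
from h import *
s=st();guard(s)
```

```text
{'clock': 14.85, 'qpos': [0.063, 0.395, 1.584, -0.003, 1.152, -0.659], 'eef_pos': [651.532, 41.652, 225.817], 'tcp_rot': [-1.564, -0.008, -0.848], 'contact_force': [5.203, 0.131, -6.536], 'opening': 0.272}
f,h,side 139.4 44.6 0.0 r 146.4 open deg 39.05
```

apply_moves --plan "0.3 -0.81 0 0 0 0 1;0.34 -0.81 0 0 0 0 1;0.39 -0.79 0 0 0 0 1;0.44 -0.76 0 0 0 0 1;0.48 -0.74 0 0 0 0 1;0.5 -0.68 0 0 0 0 1;0 0 0 0 0 0 1"

```text
clock: 15.55
eef_pos: [665.5, 25.6, 268.6]
tcp_rot: [-1.566, 0.0, -0.848]
contact_force: [3.8, 1.7, -8.1]
opening: 0.271
```

Run:
```python
from h import *
s=st();guard(s)
u=U;t=np.r_[PV-65*u+113.9*u,291.3];to(np.r_[653.8,39.1,128.2]+np.r_[U*(113.9-136),144.3],s)
S=r.grab_frame("side");T=r.grab_frame("top")
print("expected tab px",proj("side",t),proj("top",t))
a=cv2.resize(S[165:285,180:300],None,fx=3,fy=3,interpolation=cv2.INTER_CUBIC)
b=cv2.resize(T[90:230,155:295],None,fx=2.7,fy=2.7,interpolation=cv2.INTER_CUBIC)
o=np.zeros((380,746,3),np.uint8);o[:360,:360]=a;o[:378,366:744]=b;cv2.imwrite("pics/z7.png",o)
```

```text
{'clock': 15.55, 'qpos': [0.035, 0.385, 1.502, 0.003, 1.251, -0.689], 'eef_pos': [665.489, 25.606, 268.577], 'tcp_rot': [-1.566, 0.0, -0.848], 'contact_force': [3.839, 1.703, -8.103], 'opening': 0.271}
f,h,side 118.1 87.4 -0.2 r 146.9 open deg 57.78
shift cm [ 0.42 -0.39  0.03]
expected tab px [236.75678345 209.00456173] [206.11327717 146.080532  ]
```

View pics/z7.png

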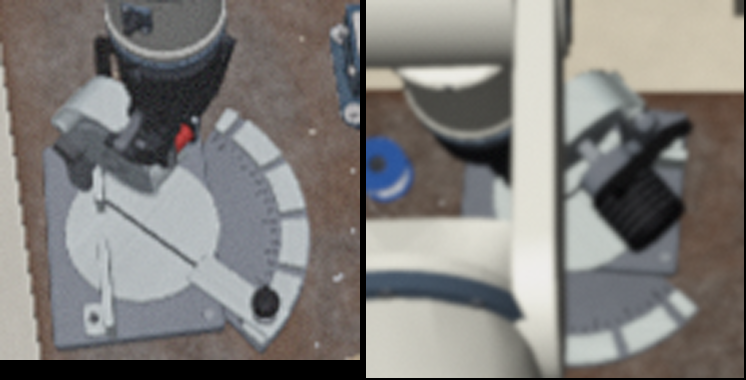

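The guard is raised and the red bar shows at about (185,138) in the side crop, between the fingers. The knob is still at the left notch. About 2° remain.

apply_moves --plan "0.25 -0.2 0 0 0 0 1;0.17 -0.17 0 0 0 0 1;0 0 0 0 0 0 1;0 0 0 0 0 0 1;0 0 0 0 0 0 1"

```text
clock: 16.15
eef_pos: [666.4, 24.6, 270.3]
tcp_rot: [-1.567, 0.005, -0.847]
contact_force: [2.4, 3.5, -6.2]
opening: 0.27
```

Run:
```python
from h import *
s=st();guard(s)
S=r.grab_frame("side");cv2.imwrite("pics/s8.png",S)
print(blobs(S,red(S),(215,190,265,230)))
kb=blobs(S,dark(S),(255,255,282,277));print(kb)
b=np.pi+YAW-np.pi/4
for th in(55,60,65):
    p=np.radians(th-21.3);t=np.r_[PV-65*U+146*np.cos(p)*U,200+146*np.sin(p)]
    e=-12*np.array([U[1],-U[0]])
    print(th,proj("side",t).round(1),proj("side",t+np.r_[9*U,0]).round(1))
st()
```

```text
{'clock': 16.15, 'qpos': [0.032, 0.387, 1.495, 0.006, 1.26, -0.694], 'eef_pos': [666.363, 24.558, 270.34], 'tcp_rot': [-1.567, 0.005, -0.847], 'contact_force': [2.431, 3.5, -6.193], 'opening': 0.27}
f,h,side 116.8 89.1 -0.3 r 146.9 open deg 58.65
[([238, 206, 6, 8, 30], [240.1, 209.4])]
[([265, 261, 8, 10, 48], [268.2, 265.5])]
55 [239.4 212.7] [242.3 214.7]
60 [236.8 209. ] [239.7 211. ]
65 [233.8 205.3] [236.8 207.3]
{'clock': 16.2, 'qpos': [0.032, 0.387, 1.495, 0.006, 1.26, -0.694], 'eef_pos': [666.378, 24.577, 270.345], 'tcp_rot': [-1.567, 0.005, -0.847], 'contact_force': [2.942, 3.415, -6.9], 'opening': 0.268}
```

apply_moves --plan "0.2 -0.2 0 0 0 0 1;0.13 -0.13 0 0 0 0 1;0 0 0 0 0 0 1;0 0 0 0 0 0 1"

```text
clock: 16.6
eef_pos: [668.0, 22.7, 273.5]
tcp_rot: [-1.568, 0.007, -0.847]
contact_force: [1.4, 4.2, -6.5]
opening: 0.268
```

Run:
```python
from h import *
s=st();guard(s)
```

```text
{'clock': 16.6, 'qpos': [0.028, 0.388, 1.487, 0.007, 1.269, -0.698], 'eef_pos': [667.971, 22.743, 273.456], 'tcp_rot': [-1.568, 0.007, -0.847], 'contact_force': [1.392, 4.201, -6.547], 'opening': 0.268}
f,h,side 114.4 92.3 -0.3 r 146.9 open deg 60.19
```

apply_moves --plan "0 0 0 0 0 0 1;0 0 0 0 0 0 1;0 0 0 0 0 0 1;0 0 0 0 0 0 1;0 0 0 0 0 0 1"

```text
clock: 17.1
eef_pos: [667.9, 22.8, 273.4]
tcp_rot: [-1.568, 0.007, -0.847]
contact_force: [2.5, 3.8, -6.2]
opening: 0.271
```

Run:
```python
from h import *
s=st();guard(s)
S=r.grab_frame("side");print(blobs(S,red(S),(215,190,265,230)),blobs(S,dark(S),(255,255,282,277)))
```

```text
{'clock': 17.1, 'qpos': [0.028, 0.388, 1.487, 0.007, 1.269, -0.698], 'eef_pos': [667.899, 22.824, 273.356], 'tcp_rot': [-1.568, 0.007, -0.847], 'contact_force': [2.5, 3.797, -6.224], 'opening': 0.271}
f,h,side 114.5 92.2 -0.3 r 147.0 open deg 60.14
[([237, 204, 6, 9, 33], [239.4, 208.0])] [([265, 261, 8, 10, 54], [268.1, 265.4])]
```

```bash
python3 -c "
from rig import r
print(r.sign_off())"
```

```text
the job is handed in; nothing more can be done
None
```

The saw's table is pinned in its left-hand 45 degree notch, and the arm is still holding the guard open at about 60 degrees by the red tab. I handed the job in at 17.1 s.

**Table and pin:** I lifted the knob about 13 mm, swung the table left past the half-way notch and let the pin drop. Pushing sideways with about 14 N both ways met firm resistance. The knob was triangulated at 68.0 mm above the worktop, its height when fully down. The angle swung came to 44.5° from the pictures and 45.0° from the arm's own position; the 0.5° gap is within picture error.

**Guard:** I gripped the tab by its flat ends and raised it along its arc. The arm's position puts it at 60.1°, steady over the last half second with a pull of about 6 N on the grip. The last side picture shows the tab at about 60° and the knob unmoved.

**Less certain:**
- The first grip on the knob landed about 12 mm high and 9 mm too far back, and lifted the knob about 3 mm before I let go and re-seated.
- While holding the tab the arm hid it from the top camera, so 60° rests on the arm's position and the side view only.
- I did not separately measure whether the tape measure, spool and jar had moved. No contact force suggested I touched them or the blade.

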